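Index the parts-dish arm one hole over

TASK

Move the parts-dish arm on the bench over by one hole, to the hole next to the green marker: hook a fingertip under the red pull ring, lift the spring pin clear, swing the arm across with the pin held up, then let the pin spring fully home in the green-marked hole and take the finger out of the ring. Do not pinch the ring or force the arm while the pin is in, and leave the can, the mug and the bearing where they stand.

Things in the scene. Friction and masses are not known exactly. Their poses are not given: they have to be found in the camera images.
- pivot (a point): Point on the vertical axis the arm swings about, on top of the fixed blue index plate (290 x 280 mm, 16 mm thick). The plate lies with its middle hole to the right of the pivot as the robot sees it. x axis: along the plate from the pivot to the middle hole; z up. Five 16 mm holes lie on a 140 mm radius about the pivot at -40, -20, 0, 20, 40 degrees from x (counter-clockwise from above positive).
- swing_arm (a joint): Angle of the yellow arm from the plate's x axis, rad, counter-clockwise from above positive. Starts near 0 (pin in the middle hole); the neighbouring holes are at +0.349 and -0.349. With the pin up it swings freely against slight friction (about 1 N at the ring) and stays where it is left.
- index_pin (a joint): Lift of the spring pin in the arm, m: 0 = fully home in a hole, 0.035 = upper stop. Spring and weight pull it down with 5 N at 0, 8 N at 0.020. The 12 mm round-nosed tip is clear of the plate above 0.013; let down between holes it rests on the plate at 0.013; it drops home by itself when within about 4 mm of a hole's middle.
- ring_center (a point): Centre of the opening (56 mm across; bar 7 mm thick) of the red pull ring fixed on the pin, 156 mm from the pivot axis along the arm and 105 mm above the bench with the pin home. Site x axis: outwards along the arm, z up. The ring leans 30 degrees outwards at its top, so its opening faces the pivot and up: a finger pointing outwards along the arm and 30 to 45 degrees down goes through.
- ring_top (a point): Middle of the ring's top bar, under which the fingertip hooks: 171 mm from the pivot axis along the arm, 132 mm above the bench with the pin home. Below the ring the pin runs in a 30 mm wide barrel on the arm that ends 66 mm above the bench.
- green_mark: Green disc marker, 22 mm across, 5 mm high, stuck on the plate 195 mm from the pivot, straight outwards of the hole the pin must go to (at +20 or -20 degrees). Origin at the centre of its underside. The arm passes over it.
- white_mark: White disc marker of the same size, beside the neighbouring hole on the other side (the wrong one). Origin at the centre of its underside.
- nose_point (a point): Point on the underside of the arm's centre line, 195 mm from the pivot; over the green marker when the arm is at the right hole. The arm is a bar 34 mm wide, top 40 mm above the bench, 250 mm long from the pivot, with a steel dish (112 mm across, rim 66 mm above the bench) centred 275 mm from the pivot.
- oil_can: Bystander: orange closed can, 60 mm across, 120 mm tall, loose, standing on the bench. Origin at the centre of its underside.
- mug: Bystander: blue mug, 76 mm across with a handle, 90 mm tall, loose, standing on the bench. Origin at the centre of its underside.
- bearing: Bystander: steel bearing disc, 56 mm across, 22 mm high, loose, lying on the bench. Origin at the centre of its underside.

How it is judged:
By the outcome, as a careful person would: the job done as asked, in the order asked, and still so for the second after the job is handed in, with the robot touching nothing.
It also fails if it takes over 45 s, if anything falls off the work surface, if the arm or the gripper's body presses on something with over 40 N, if the wrist force passes 120 N, or if a joint passes its speed limit or range.

ROBOT

A 6-joint arm with a two-finger parallel gripper is mounted at the origin on the work surface. World frame = base frame: x ahead of the robot, y to its left, z up, the work surface at z = 0. Lengths are in mm, angles in rad, forces in N, time in s.
With the tool pointing down it reaches from about 350 to 975 mm from the base axis. Payload 7.1 kg.
Tool frame: the origin (TCP) lies midway between the tips of the shut fingers; the grasp point (between the pads) lies 19 mm behind it; z points along the fingers, x is the direction in which the jaws open and shut, and the axes are right-handed (so a half turn about z gives the same grasp; the last joint's range is limited). The gripper opens to 88 mm and grips with 3 to 60 N. Pads are 20 mm wide; open, the fingers measure 115 mm over their backs; the gripper's body (75 mm by 178 mm) begins 61 mm behind the grasp point.
Start: joints at [1.157, 0.423, 1.63, -0, 1.089, -0.019], TCP at [240.357, 576.917, 222.675] pointing down, gripper open.
Joint ranges: [-3, 3], [-0.9, 2.11], [0.09, 2.58], [-1.31, 4.45], [0.11, 2.69], [-2.54, 2.54]. Speed limits (rad/s): [2.39, 2.39, 3.01, 3.14, 3.14, 3.14].

INTERFACE

Orientations are given as a rotation vector (axis times angle).
In Python, from workcell import telemetry, imaging, ticket gives the robot as it stands.
- The arm moves only by the tool jog_arm, never from a script. Its arguments are lists of equal length, an entry for each row: "travel": the shift along the world's x, y, z in units of 400 mm (1.0 is 400 mm), a list of three; "dr": the turn, a rotation vector about the world's x, y, z in units of 90 degrees (1.0 is 90 degrees), a list of three. In form: {"travel": [[tx, ty, tz], ...], "dr": [[wx, wy, wz], ...]}. A call has exactly 10 rows; each row is the pose to reach, as a shift and turn from the pose measured when the call began; what a row does not reach only later rows make up. A row lasts 1/10 s, in which the tool goes at most 50 mm and 8.59 degrees, less where a joint would pass 70% of its speed; a pose out of reach is approached as far as the arm can. A call with a number of a shift or a turn outside -1 to 1 is refused whole. A call with a gripper value outside its range is refused whole. "hand" is the opening, from -1 (shut) to 1 (fully open), set as the call begins (left out, the last holds). The fingers move at their own pace and stop on an object; the grip force is fixed at half the most. Time passes only in rows, so rows that repeat a pose let the fingers close, or fill a call up. It gives the time, the measured TCP pose, the force and the opening at its end, in the units of the state.
- telemetry.get_obs(): the state, without advancing time (a new reading comes with each control period).
- imaging.get_image(name): name is "scene" or "top"; returns a dict with "pixels" (400x640x3 uint8, red, green, blue), "range_z" (400x640 float32, mm along the optical axis (not along the pixel's ray), 0 where there is no reading), "fx", "fy", "cx", "cy" (pixels), "extrinsics" (4x4, takes a point from world to camera coordinates). Camera axes: x right, y down, z forward; pixel columns grow to the right and rows downward; lengths in mm; the calibration is good to about 2 mm. A picture is of the moment at which its call begins.
- ticket.close_job(): hands the job in, once; it reports no verdict.
The state is a dict: "t": time; "qpos": joint angles; "qvel": joint speeds; "joint_torque": joint torques, N m; "ee_pos": TCP position; "orientation": TCP orientation; "ft_force": force on the tool from outside, world axes, zero at the start; "moment": the same for the moment, N m; "width": finger opening in mm.
Only numpy, scipy, OpenCV 4.12 (cv2) and the standard library are available. Lean on these libraries where they do the work, as an engineer would, in place of code of your own. Each camera call takes 0.05 s, during which the arm holds its last target. There are 200 camera calls.

## Working session

There is one attempt and no reset: what is moved stays moved. The work goes in short steps, Python scripts to look and compute and a tool call to move; the robot and the scene stay as the last step left them, time stands still between calls to the robot, and variables do not carry over. Pictures are saved under pics/ and viewed, about 8 in all and at most 12, crops included, and the job is handed in when it is done.

Besides the shell and the picture viewer there is one more tool, called after "Call:" as name(argument=value, ...), one argument or row to a line, values as JSON. jog_arm: Moves the arm, as the interface text tells. Its arguments: {"type":"object","properties":{"travel":{"type":"array"},"dr":{"type":"array"},"hand":{"type":"number"}},"required":["travel","dr"]}

```bash
mkdir -p pics; cat > h.py <<'E'
import numpy as np, cv2
from workcell import telemetry, imaging, ticket
def shot(n,f=None):
    d=imaging.get_image(n)
    if f: cv2.imwrite('pics/'+f,d['pixels'][:,:,::-1])
    return d
def pts(d,mask):
    v,u=np.nonzero(mask&(d['range_z']>0)); z=d['range_z'][v,u]
    c=np.c_[(u-d['cx'])/d['fx']*z,(v-d['cy'])/d['fy']*z,z,np.ones(len(z))]
    return (np.linalg.inv(d['extrinsics'])@c.T).T[:,:3],u,v
def hsv(d): return cv2.cvtColor(d['pixels'],cv2.COLOR_RGB2HSV)
E
python3 - <<'E'
from h import *
o=telemetry.get_obs(); print(o)
a=shot('top','t1.png'); b=shot('scene','s1.png')
cv2.imwrite('pics/both.png',cv2.resize(np.vstack([a['pixels'],b['pixels']])[:,:,::-1],(480,600)) )
for n,d in(('top',a),('scene',b)):
    H=hsv(d); h,s,v=H[...,0],H[...,1],H[...,2]
    print(n,np.linalg.inv(d['extrinsics'])[:3,3].round())
    for c,m in dict(red=((h<6)|(h>174)),green=(h>45)&(h<80),yellow=(h>20)&(h<35),orange=(h>8)&(h<19),blue=(h>95)&(h<125)).items():
        m=m&(s>120)&(v>60)
        k,l,st,ce=cv2.connectedComponentsWithStats(m.astype(np.uint8))
        for i in range(1,k):
            if st[i,4]>25:
                P,_,_=pts(d,l==i)
                if len(P): print(c,st[i],ce[i].round(),np.median(P,0).round(),P.min(0).round(),P.max(0).round())
E
```

```text
{'t': 0.0, 'qpos': array([ 1.15696306e+00,  4.23825502e-01,  1.63066188e+00,  1.28883961e-05,
        1.08858672e+00, -1.90253086e-02]), 'qvel': array([ 0.00016705,  0.00055192, -0.00091316,  0.00018125,  0.00067875,
       -0.00035754]), 'joint_torque': array([-1.12520720e-03, -5.44618535e+01, -2.73666215e+01,  6.43422687e-02,
        2.27850740e-02, -1.10058850e-04]), 'ee_pos': array([240.16592254, 576.43237836, 221.92231317]), 'orientation': array([ 2.61332636e+00,  1.74217449e+00, -1.96961497e-03]), 'ft_force': array([-0.09031847,  0.81214909, -0.32762588]), 'moment': array([-0.00690649,  0.03169154,  0.01114427]), 'width': 87.61482286990166}
top [ 500.    6. 1084.]
red [633 135   7  45 246] [637. 158.] [ 684. -701.   28.] [ 638. -709.   18.] [ 740. -694.   37.]
red [369 177  20  32 191] [379. 193.] [ 596. -101.  110.] [ 562. -118.   64.] [629. -82. 137.]
yellow [609 131  14  44 522] [616. 152.] [ 699. -652.   31.] [ 650. -685.    3.] [ 755. -640.   38.]
yellow [ 295  187   76   24 1053] [329. 198.] [590.   7.  41.] [561. -89.  24.] [614.  82.  50.]
yellow [373 188  14  15 137] [
[... 3831 characters left out ...]
[-714.  348. -237.]
blue [587  32  13   9  81] [593.  36.] [-826.  911. -379.] [-868.  484. -387.] [230. 938. 336.]
blue [  229   160   147   127 10600] [309. 226.] [632.  -9.  16.] [ 447. -171.    3.] [738. 127.  22.]
blue [ 385  177   35   49 1180] [402. 199.] [495. 182.  55.] [472. 147.   0.] [583. 216.  93.]
blue [263 178  13  21 154] [269. 190.] [ 546. -128.   16.] [ 510. -150.   11.] [ 564. -111.   21.]
blue [ 51 194  34  39 520] [ 68. 213.] [ 724. -545.   31.] [ 660. -584.    2.] [ 773. -533.   40.]
blue [619 301  21  42 484] [633. 320.] [708. 621. 137.] [677. 597.  90.] [734. 649. 149.]
blue [ 14 315  66  33  79] [ 44. 330.] [ 914. -788. -472.] [ 914. -800. -712.] [ 915. -775. -337.]
```

View pics/t1.png

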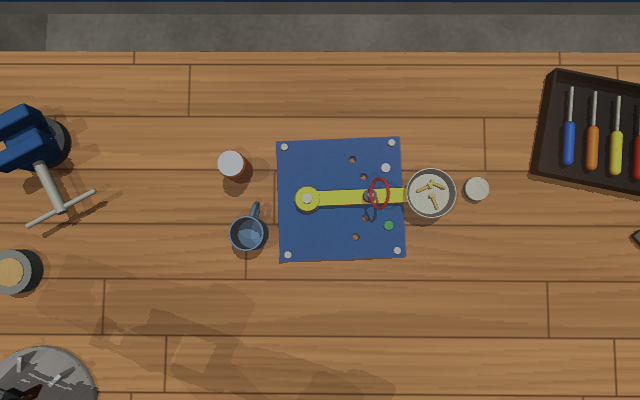

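View pics/s1.png

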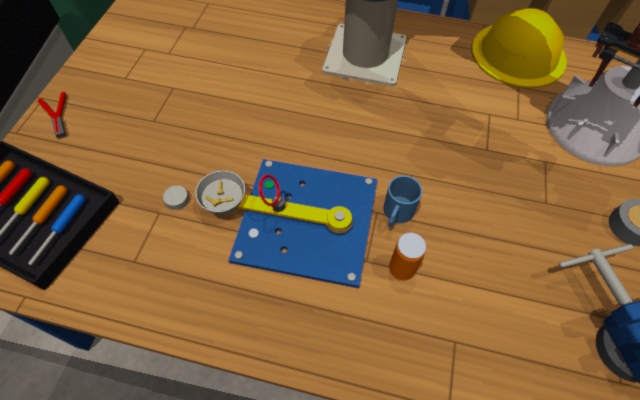

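The views show the arm pointing to the right (world −y), with its hub at top (307,199) and the ring at (379,193). The green mark is at (389,226) on the robot side and the white one at (386,168), so the swing is −20°. The mug and can stand by the pivot at (247,233) and (232,165), and the bearing is at (476,188). Next I'll measure the pivot, arm line and ring.

```bash
python3 - <<'E'
from h import *
from scipy.optimize import least_squares
R={}
for n in('top','scene'):
    d=shot(n); H=hsv(d); h,s,v=[H[...,i].astype(int) for i in range(3)]
    X,u,vv=pts(d,np.ones(h.shape,bool)); hh,ss,va=h[vv,u],s[vv,u],v[vv,u]
    box=(X[:,0]>400)&(X[:,0]<760)&(X[:,1]>-330)&(X[:,1]<260)
    Y=box&(hh>20)&(hh<35)&(ss>120)
    bar=X[Y&(X[:,2]>34)&(X[:,2]<45)&(X[:,1]<20)&(X[:,1]>-170)]
    vx,vy,x0,y0=cv2.fitLine(bar[:,:2].astype(np.float32),cv2.DIST_L2,0,.01,.01).ravel()
    hub=X[Y&(X[:,1]>20)&(X[:,2]>30)]
    print(n,'bar dir deg',np.degrees(np.arctan2(vx,-vy)),'pt',x0,y0,'z',np.median(bar[:,2]))
    (c,sz,a)=cv2.minAreaRect(hub[hub[:,2]>44][:,:2].astype(np.float32)) if (hub[:,2]>44).sum()>20 else ((0,0),0,0)
    print(' hub',c,sz,np.percentile(hub,[1,50,99],axis=0).round(1).tolist())
    r=X[box&((hh<6)|(hh>174))&(ss>120)&(X[:,2]>60)]; print(' ring mean',r.mean(0).round(1),'mid',((r.max(0)+r.min(0))/2).round(1))
    top=r[r[:,2]>125]; print(' ringtop',top.mean(0).round(1),len(top)); 
    U,S,V=np.linalg.svd(r-r.mean(0)); print(' normal',V[2].round(2))
    g=X[box&(hh>45)&(hh<80)&(ss>120)&(X[:,2]<30)]; print(' green',g.mean(0).round(1),len(g))
    k=box&(ss<60)&(va>150)&(X[:,2]>14)&(X[:,2]<28)
    m=np.zeros(h.shape,np.uint8); m[vv[k],u[k]]=1
    nn,l,st,ce=cv2.connectedComponentsWithStats(m)
    for i in range(1,nn):
        if st[i,4]>15: P=pts(d,l==i)[0]; print('  grey',ce[i].round(),st[i,4],P.mean(0).round(1))
    b=X[box&(hh>95)&(hh<125)&(ss>120)&(X[:,2]>10)&(X[:,2]<22)]
    print(' plate',cv2.minAreaRect(b[:,:2].astype(np.float32)))
E
```

```text
top bar dir deg 2.6340392 pt 593.3866 -67.68066 z 39.36292001388688
 hub (587.3352661132812, 53.30389404296875) (51.49154281616211, 54.039737701416016) [[561.4, 20.1, 36.0], [588.2, 47.4, 43.7], [613.3, 79.1, 48.1]]
 ring mean [ 595.2 -100.6  107.6] mid [ 595.5 -100.1  101.3]
 ringtop [ 597.2 -114.3  131.3] 58
 normal [-0.04  0.87  0.49]
 green [ 528.7 -131.5   20.1] 9
  grey [391. 142.] 30 [ 722.7 -140.    21.3]
  grey [284. 146.] 31 [710.5 109.5  21.8]
  grey [385. 167.] 60 [ 663.5 -126.    20.1]
  grey [471. 188.] 150 [ 615.8 -321.7   21.7]
  grey [397. 250.] 35 [ 472.4 -151.7   21.5]
  grey [288. 254.] 32 [460.5  98.2  21.3]
 plate ((591.7160034179688, -20.28564453125), (278.9824523925781, 288.1879577636719), 2.6467509269714355)
scene bar dir deg 3.2299938 pt 596.8212 -70.23216 z 39.98135578557344
 hub (588.372314453125, 53.252159118652344) (53.656837463378906, 54.33989334106445) [[563.4, 20.6, 31.0], [596.7, 50.8, 44.5], [616.3, 79.9, 48.7]]
 ring mean [ 596.7 -100.7  106.7] mid [ 597.1 -101.5  102.9]
 ringtop [ 601.8 -115.1  132.1] 52
 normal [ 0.04 -0.87 -0.49]
 green [ 530.5 -132.5   21.3] 49
  grey [268. 163.] 21 [ 472.2 -152.3   21.9]
  grey [368. 180.] 21 [460.1  97.4  21.9]
  grey [180. 197.] 115 [ 616.3 -322.1   22.3]
  grey [253. 232.] 63 [ 663.  -127.1   21.2]
  grey [238. 254.] 31 [ 722.2 -141.1   21.9]
  grey [351. 276.] 38 [710.5 108.8  22. ]
 plate ((589.5602416992188, 23.55743408203125), (282.2769775390625, 380.1475524902344), 2.7144720554351807)
```

```bash
cat >> h.py <<'E'
from scipy.spatial.transform import Rotation as Ro
piv=np.array([588.,53.3]); A0=np.radians(2.75)
def tool(r,z,sw=0.,down=35.):
    "TCP at radius r, height z on the arm line at swing sw deg; heading along arm"
    a=A0+np.radians(sw); e=np.array([np.sin(a),-np.cos(a)]); d=np.radians(down)
    Z=np.r_[e*np.cos(d),-np.sin(d)]; X=np.array([-e[1],e[0],0]); Y=np.cross(Z,X)
    return np.r_[piv+r*e,z],Ro.from_matrix(np.c_[X,Y,Z])
def delta(p,R,o=None):
    o=o or telemetry.get_obs()
    w=(R*Ro.from_rotvec(o['orientation']).inv()).as_rotvec()
    return ((p-o['ee_pos'])/400).round(4),(w/(np.pi/2)).round(4)
def where(sw=0):
    o=telemetry.get_obs(); a=A0+np.radians(sw); e=np.array([np.sin(a),-np.cos(a)]); q=o['ee_pos'][:2]-piv
    print('t',round(o['t'],2),'r',q@e,'lat',q@[-e[1],e[0]],'z',o['ee_pos'][2],'f',o['ft_force'].round(1),'w',o['width'],'q',o['qpos'].round(2))
E
python3 - <<'E'
from h import *
p,R=tool(93,155); print(p,delta(p,R))
E
```

```text
[592.46196595 -39.59289994 155.        ] (array([ 0.8806, -1.5405, -0.168 ]), array([-0.5255, -0.3696, -0.6595]))
```

Call:
jog_arm(
  travel=[
    [0.03,-0.05,0.1],
    [0.08,-0.13,0.2],
    [0.14,-0.22,0.28],
    [0.2,-0.32,0.34],
    [0.26,-0.42,0.38],
    [0.32,-0.52,0.4],
    [0.38,-0.62,0.4],
    [0.44,-0.72,0.4],
    [0.5,-0.82,0.4],
    [0.56,-0.91,0.4],
  ],
  dr=[
    [-0.026,-0.018,-0.033],
    [-0.052,-0.037,-0.066],
    [-0.079,-0.055,-0.099],
    [-0.105,-0.074,-0.132],
    [-0.131,-0.092,-0.165],
    [-0.158,-0.111,-0.198],
    [-0.184,-0.129,-0.231],
    [-0.21,-0.148,-0.264],
    [-0.236,-0.166,-0.297],
    [-0.263,-0.185,-0.33],
  ],
  hand=-1,
)

```text
t: 1.2
ee_pos: [464.8, 210.5, 382.5]
orientation: [2.505, 0.835, 0.016]
ft_force: [0.9, 0.4, -0.2]
width: 11.2
```

```bash
python3 - <<'E'
from h import *
where(); p,R=tool(70,230); print(p,delta(p,R))
E
```

```text
t 1.2 r -162.9722936452384 lat -115.47961187601625 z 382.4501961641 f [ 0.9  0.4 -0.2] w 11.204349509214033 q [ 0.68  0.18  1.68 -0.47  1.47  0.13]
[591.358469   -16.61938705 230.        ] (array([ 0.3163, -0.5679, -0.3811]), array([-0.2616, -0.1837, -0.328 ]))
```

Call:
jog_arm(
  travel=[
    [0.05,-0.06,-0.02],
    [0.09,-0.13,-0.05],
    [0.13,-0.2,-0.08],
    [0.17,-0.27,-0.12],
    [0.21,-0.34,-0.16],
    [0.25,-0.41,-0.21],
    [0.28,-0.48,-0.27],
    [0.3,-0.53,-0.33],
    [0.316,-0.568,-0.381],
    [0.316,-0.568,-0.381],
  ],
  dr=[
    [-0.029,-0.02,-0.036],
    [-0.058,-0.041,-0.073],
    [-0.087,-0.061,-0.109],
    [-0.116,-0.082,-0.146],
    [-0.145,-0.102,-0.182],
    [-0.174,-0.122,-0.219],
    [-0.203,-0.143,-0.255],
    [-0.232,-0.163,-0.292],
    [-0.262,-0.184,-0.328],
    [-0.262,-0.184,-0.328],
  ],
)

```text
t: 2.2
ee_pos: [590.0, -18.3, 226.1]
orientation: [2.178, 0.053, 0.019]
ft_force: [-1.1, 1.1, 0.0]
width: 0.4
```

```bash
python3 - <<'E'
from h import *
where(); p,R=tool(93,155); print(p,delta(p,R))
shot('scene','s2.png')
E
```

```text
t 2.2 r 71.59035606248018 lat -1.4228291192392062 z 226.05543726816813 f [-1.1  1.1  0. ] w 0.4261196287724808 q [ 0.37  0.59  1.7  -0.91  1.39  0.75]
[592.46196595 -39.59289994 155.        ] (array([ 0.0061, -0.0533, -0.1776]), array([ 0.0021, -0.0039,  0.0016]))
```

View pics/s2.png

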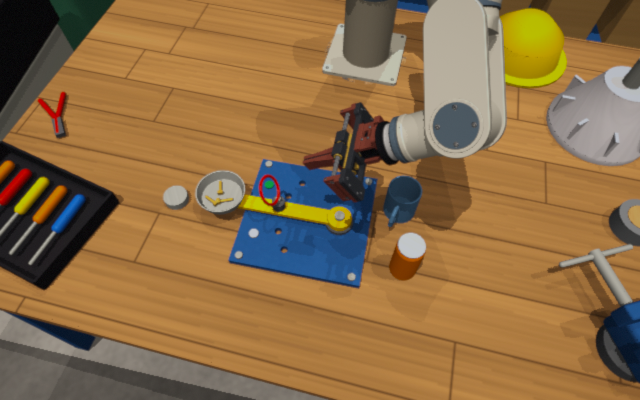

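Call:
jog_arm(
  travel=[
    [0.001,-0.006,-0.02],
    [0.002,-0.012,-0.04],
    [0.003,-0.018,-0.06],
    [0.004,-0.024,-0.08],
    [0.005,-0.03,-0.1],
    [0.006,-0.036,-0.12],
    [0.006,-0.042,-0.14],
    [0.006,-0.048,-0.16],
    [0.006,-0.053,-0.178],
    [0.006,-0.053,-0.178],
  ],
  dr=[
    [0,0,0],
    [0,0,0],
    [0,0,0],
    [0,0,0],
    [0.002,-0.004,0.002],
    [0.002,-0.004,0.002],
    [0.002,-0.004,0.002],
    [0.002,-0.004,0.002],
    [0.002,-0.004,0.002],
    [0.002,-0.004,0.002],
  ],
)

```text
t: 3.25
ee_pos: [592.4, -38.9, 155.7]
orientation: [2.182, 0.055, 0.028]
ft_force: [0.1, -0.4, -0.7]
width: 0.3
```

```bash
python3 - <<'E'
from h import *
where(); p,R=tool(183,92); print(p,delta(p,R))
a=shot('scene')['pixels'][130:250,190:350]; b=shot('top')['pixels'][140:260,290:450]
cv2.imwrite('pics/c3.png',cv2.resize(np.vstack([a,b])[:,:,::-1],None,fx=2.5,fy=2.5,interpolation=cv2.INTER_CUBIC))
E
```

```text
t 3.25 r 92.3159024345169 lat -0.052669822387105825 z 155.692437822862 f [ 0.1 -0.4 -0.7] w 0.3142887408796665 q [ 0.33  0.68  1.74 -0.96  1.29  0.85]
[ 596.77999752 -129.48925473   92.        ] (array([ 0.011 , -0.2264, -0.1592]), array([-0.0007, -0.0001, -0.0015]))
```

View pics/c3.png

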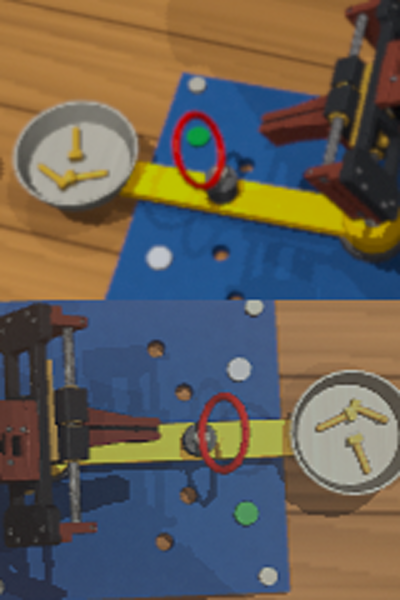

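The shut finger points along the arm at the ring: at (262,125) in the scene crop, and in line with the ring at (222,432) in the top crop. Inserting.

Call:
jog_arm(
  travel=[
    [0.001,-0.025,-0.018],
    [0.002,-0.05,-0.035],
    [0.004,-0.075,-0.053],
    [0.005,-0.1,-0.07],
    [0.006,-0.125,-0.088],
    [0.007,-0.15,-0.105],
    [0.009,-0.175,-0.123],
    [0.01,-0.2,-0.14],
    [0.011,-0.226,-0.159],
    [0.011,-0.226,-0.159],
  ],
  dr=[
    [0,0,0],
    [0,0,0],
    [0,0,0],
    [0,0,0],
    [0,0,0],
    [0,0,0],
    [0,0,0],
    [0,0,0],
    [0,0,0],
    [0,0,0],
  ],
)

```text
t: 4.35
ee_pos: [596.5, -130.4, 92.0]
orientation: [2.182, 0.054, 0.027]
ft_force: [-0.8, 0.7, -0.3]
width: 0.3
```

```bash
python3 - <<'E'
from h import *
where(); p,R=tool(183,92+30); print(p,delta(p,R))
a=shot('scene')['pixels'][130:250,190:350]; b=shot('top')['pixels'][140:260,290:450]
cv2.imwrite('pics/c4.png',cv2.resize(np.vstack([a,b])[:,:,::-1],None,fx=2.5,fy=2.5,interpolation=cv2.INTER_CUBIC))
E
```

```text
t 4.35 r 183.89550823479485 lat -0.3600903337126802 z 92.00041460437302 f [-0.8  0.7 -0.3] w 0.252777309890491 q [ 0.19  0.77  1.78 -1.1   1.14  0.92]
[ 596.77999752 -129.48925473  122.        ] (array([0.0008, 0.0023, 0.075 ]), array([-0.0007, -0.0004, -0.0007]))
```

View pics/c4.png

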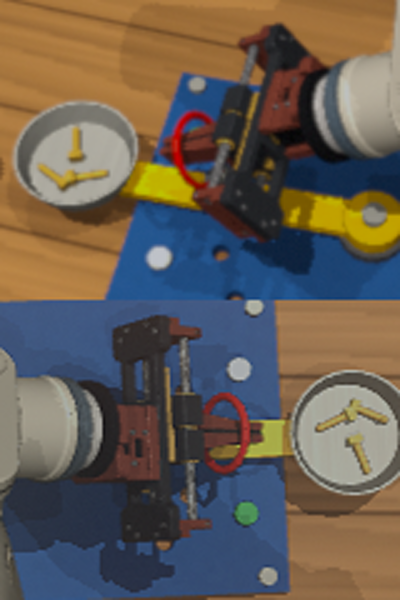

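The finger is through the ring, with its tip showing beyond the ring in both crops and no force. Lifting in steps.

Call:
jog_arm(
  travel=[
    [0,0,0.007],
    [0,0,0.014],
    [0,0,0.021],
    [0,0,0.028],
    [0,0,0.035],
    [0,0,0.042],
    [0,0,0.049],
    [0,0,0.056],
    [0,0,0.062],
    [0,0,0.062],
  ],
  dr=[
    [0,0,0],
    [0,0,0],
    [0,0,0],
    [0,0,0],
    [0,0,0],
    [0,0,0],
    [0,0,0],
    [0,0,0],
    [0,0,0],
    [0,0,0],
  ],
)

```text
t: 5.45
ee_pos: [597.1, -129.0, 117.7]
orientation: [2.183, 0.054, 0.029]
ft_force: [-0.4, 3.0, -6.6]
width: 0.3
```

```bash
cat >> h.py <<'E'
def ring():
    for n in('top','scene'):
        d=shot(n); H=hsv(d); h,s=H[...,0],H[...,1]
        P,_,_=pts(d,((h<4)|(h>176))&(s>190)&(H[...,2]>110))
        P=P[(abs(P[:,0]-570)<110)&(abs(P[:,1]+100)<70)&(P[:,2]>60)]
        if len(P)>20: print(n,len(P),'ring mid',((P.max(0)+P.min(0))/2).round(1),'mean',P.mean(0).round(1),'top z',np.percentile(P[:,2],97).round(1))
E
python3 - <<'E'
from h import *
where(); ring()
E
```

```text
t 5.45 r 182.53650838619023 lat 0.31048491736707007 z 117.70711195748227 f [-0.4  3.  -6.6] w 0.2878895316614844 q [ 0.19  0.73  1.79 -1.08  1.16  0.88]
scene 90 ring mid [ 597.5 -112.2  134.9] mean [ 603.2 -113.5  140.7] top z 149.3
```

Call:
jog_arm(
  travel=[
    [0,0,0.004],
    [0,0,0.008],
    [0,0,0.012],
    [0,0,0.016],
    [0,0,0.02],
    [0,0,0.024],
    [0,0,0.028],
    [0,0,0.03],
    [0,0,0.03],
    [0,0,0.03],
  ],
  dr=[
    [0,0,0],
    [0,0,0],
    [0,0,0],
    [0,0,0],
    [0,0,0],
    [0,0,0],
    [0,0,0],
    [0,0,0],
    [0,0,0],
    [0,0,0],
  ],
)

```text
t: 6.55
ee_pos: [597.1, -129.0, 129.5]
orientation: [2.183, 0.054, 0.029]
ft_force: [0.2, 4.0, -8.9]
width: 0.6
```

```bash
python3 - <<'E'
from h import *
where(); ring()
o=telemetry.get_obs(); r=182.5; z=o['ee_pos'][2]
for sw in (-5,-10,-15,-20):
    p,_=tool(r,z,sw); _,R=tool(r,z,sw*.5); print(sw,delta(p,R,o))
E
```

```text
t 6.55 r 182.55585034362346 lat 0.30393056243421057 z 129.48776074242792 f [ 0.2  4.  -8.9] w 0.6073034131686437 q [ 0.19  0.71  1.79 -1.08  1.17  0.86]
scene 96 ring mid [ 597.9 -105.   134.5] mean [ 602.8 -113.6  151.1] top z 160.4
-5 (array([-0.0405, -0.0001,  0.    ]), array([-0.0011,  0.0004, -0.0292]))
-10 (array([-0.0802,  0.0032,  0.    ]), array([-0.0011,  0.0004, -0.0569]))
-15 (array([-0.1194,  0.01  ,  0.    ]), array([-0.0011,  0.0005, -0.0847]))
-20 (array([-0.1579,  0.0201,  0.    ]), array([-0.0011,  0.0005, -0.1125]))
```

Call:
jog_arm(
  travel=[
    [-0.005,0,0],
    [-0.014,0,0],
    [-0.024,0,0],
    [-0.034,0,0],
    [-0.044,0,0],
    [-0.054,0.001,0],
    [-0.064,0.002,0],
    [-0.072,0.003,0],
    [-0.078,0.003,0],
    [-0.08,0.003,0],
  ],
  dr=[
    [0,0,-0.004],
    [0,0,-0.01],
    [0,0,-0.017],
    [0,0,-0.024],
    [0,0,-0.031],
    [0,0,-0.038],
    [0,0,-0.045],
    [0,0,-0.051],
    [0,0,-0.055],
    [0,0,-0.057],
  ],
)

```text
t: 7.65
ee_pos: [565.3, -127.2, 129.4]
orientation: [2.184, -0.044, -0.02]
ft_force: [2.8, 7.2, -8.3]
width: 0.7
```

```bash
cat >> h.py <<'E'
def arm():
    for n in('top','scene'):
        d=shot(n); H=hsv(d); h,s=H[...,0],H[...,1]
        P,_,_=pts(d,(h>20)&(h<35)&(s>150)); P=P[(abs(P[:,2]-39.5)<4)]
        q=P[:,:2]-piv; r=np.hypot(*q.T); P=q[(r>45)&(r<218)&(q[:,1]<0)]
        vx,vy,x0,y0=cv2.fitLine(P.astype(np.float32),cv2.DIST_L2,0,.01,.01).ravel()
        # dish: grey pixels with rim height
        X,u,v=pts(d,s<70); k=(abs(X[:,2]-63)<6)&(np.hypot(*(X[:,:2]-piv).T)>205)&(np.hypot(*(X[:,:2]-piv).T)<345)&(X[:,1]<-130)
        c,rad=cv2.minEnclosingCircle(X[k][:,:2].astype(np.float32)); c=np.array(c)-piv
        print(n,len(P),'bar swing',(np.degrees(np.arctan2(vx/-np.sign(vy)*np.sign(1),abs(vy)))).round(2) if vy>0 else np.degrees(np.arctan2(vx,-vy)).round(2),'minus 2.75; median',np.degrees(np.arctan2(*(np.array([1,-1])*np.median(P,0)))).round(2),'dish',np.degrees(np.arctan2(c[0],-c[1])).round(2),np.hypot(*c).round(1),rad,k.sum())
E
python3 - <<'E'
from h import *
where(-10); arm()
o=telemetry.get_obs(); z=129.5
for sw in (-15,-20):
    p,_=tool(182.5,z,sw); _,R=tool(182.5,z,sw*.5); print(sw,delta(p,R,o))
E
```

```text
t 7.65 r 181.94453489102906 lat 0.26129196746425265 z 129.38906591255937 f [ 2.8  7.2 -8.3] w 0.6884561173035111 q [ 0.2   0.7   1.81 -1.01  1.21  0.91]
top 103 bar swing 10.87 minus 2.75; median -9.84 dish -7.74 274.5 55.781002044677734 371
scene 624 bar swing -7.13 minus 2.75; median -6.02 dish -7.74 274.5 56.27090835571289 354
-15 (array([-0.04  ,  0.0054,  0.0002]), array([-0.0017,  0.0012, -0.0277]))
-20 (array([-0.0785,  0.0156,  0.0002]), array([-0.0017,  0.0012, -0.0555]))
```

Call:
jog_arm(
  travel=[
    [-0.005,0.0005,0],
    [-0.014,0.0015,0],
    [-0.024,0.003,0],
    [-0.034,0.0045,0],
    [-0.044,0.0065,0],
    [-0.054,0.009,0],
    [-0.063,0.0115,0],
    [-0.07,0.0135,0],
    [-0.074,0.0145,0],
    [-0.075,0.015,0],
  ],
  dr=[
    [0,0,-0.004],
    [0,0,-0.01],
    [0,0,-0.017],
    [0,0,-0.024],
    [0,0,-0.031],
    [0,0,-0.038],
    [0,0,-0.045],
    [0,0,-0.05],
    [0,0,-0.054],
    [0,0,-0.055],
  ],
)

```text
t: 8.75
ee_pos: [536.4, -120.3, 129.5]
orientation: [2.183, -0.139, -0.066]
ft_force: [4.9, 8.3, -8.4]
width: 0.7
```

```bash
python3 - <<'E'
from h import *
where(-20); arm(); ring()
E
```

```text
t 8.75 r 181.06566269961473 lat 2.209688380476507 z 129.452258007823 f [ 4.9  8.3 -8.4] w 0.7253183047614734 q [ 0.21  0.69  1.82 -0.95  1.25  0.95]
top 100 bar swing -0.2 minus 2.75; median -19.0 dish -17.52 274.8 55.919700622558594 381
scene 629 bar swing -16.19 minus 2.75; median -16.47 dish -17.42 275.5 56.79865646362305 352
scene 83 ring mid [ 543.8 -108.3  147.8] mean [ 546.8 -109.1  152.6] top z 160.9
```

The dish bearing gives a swing of −20.2°, against −20.1° measured for the green mark. Lowering now.

Call:
jog_arm(
  travel=[
    [0,0,-0.008],
    [0,0,-0.017],
    [0,0,-0.026],
    [0,0,-0.035],
    [0,0,-0.044],
    [0,0,-0.053],
    [0,0,-0.062],
    [0,0,-0.071],
    [0,0,-0.08],
    [0,0,-0.082],
  ],
  dr=[
    [0,0,0],
    [0,0,0],
    [0,0,0],
    [0,0,0],
    [0,0,0],
    [0,0,0],
    [0,0,0],
    [0,0,0],
    [0,0,0],
    [0,0,0],
  ],
)

```text
t: 9.95
ee_pos: [536.0, -120.9, 96.8]
orientation: [2.181, -0.139, -0.067]
ft_force: [0.4, 0.4, 0.3]
width: 0.2
```

```bash
python3 - <<'E'
from h import *
where(-20); arm(); ring()
o=telemetry.get_obs(); Z=Ro.from_rotvec(o['orientation']).as_matrix()[:,2]; print(Z, -Z*120/400)
a=shot('scene')['pixels'][130:250,190:350]; b=shot('top')['pixels'][140:260,290:450]
cv2.imwrite('pics/c5.png',cv2.resize(np.vstack([a,b])[:,:,::-1],None,fx=2.5,fy=2.5,interpolation=cv2.INTER_CUBIC))
E
```

```text
t 9.95 r 181.73220591154566 lat 2.013700005246619 z 96.82963393762684 f [0.4 0.4 0.3] w 0.16095091124195335 q [ 0.21  0.75  1.82 -0.97  1.22  1.  ]
top 74 bar swing 0.47 minus 2.75; median -19.58 dish -17.59 274.9 55.918487548828125 382
scene 447 bar swing -16.49 minus 2.75; median -21.95 dish -17.61 274.7 56.729881286621094 359
scene 65 ring mid [ 541.6 -106.4  123.6] mean [ 543.8 -108.7  128.9] top z 136.5
[-0.09964898 -0.81056766 -0.57710497] [0.02989469 0.2431703  0.17313149]
```

View pics/c5.png

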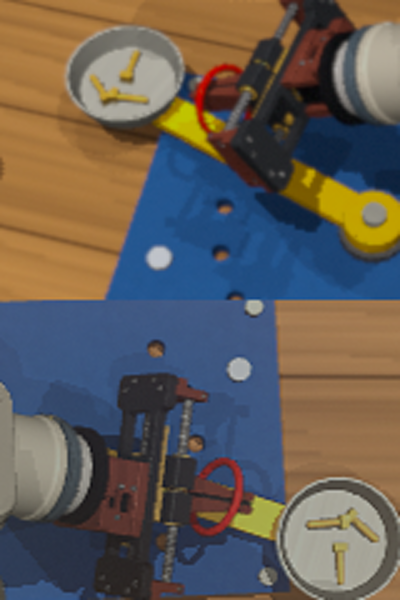

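The ring is down (top at about 136 mm, against about 148 mm if the pin rested on the plate) and the force is zero, so the pin looks home with the finger free in the ring at (218,490). Withdrawing along the finger axis.

Call:
jog_arm(
  travel=[
    [0.002,0.016,0.0115],
    [0.005,0.04,0.0285],
    [0.008,0.065,0.046],
    [0.011,0.089,0.0635],
    [0.014,0.114,0.081],
    [0.017,0.138,0.0985],
    [0.02,0.163,0.116],
    [0.024,0.195,0.139],
    [0.028,0.228,0.162],
    [0.03,0.243,0.173],
  ],
  dr=[
    [0,0,0],
    [0,0,0],
    [0,0,0],
    [0,0,0],
    [0,0,0],
    [0,0,0],
    [0,0,0],
    [0,0,0],
    [0,0,0],
    [0,0,0],
  ],
)

```text
t: 11.25
ee_pos: [549.2, -21.5, 167.2]
orientation: [2.183, -0.139, -0.064]
ft_force: [0.1, -1.1, -0.9]
width: 0.5
```

Call:
jog_arm(
  travel=[
    [0,0,0.05],
    [0,0.02,0.12],
    [0,0.05,0.2],
    [0,0.08,0.28],
    [0,0.12,0.36],
    [0,0.15,0.4],
    [0,0.17,0.42],
    [0,0.17,0.42],
    [0,0.17,0.42],
    [0,0.17,0.42],
  ],
  dr=[
    [0,0,0],
    [0,0,0],
    [0,0,0],
    [0,0,0],
    [0,0,0],
    [0,0,0],
    [0,0,0],
    [0,0,0],
    [0,0,0],
    [0,0,0],
  ],
)

```text
t: 12.25
ee_pos: [548.7, 45.8, 334.0]
orientation: [2.182, -0.138, -0.067]
ft_force: [0.2, 0.0, 0.2]
width: 0.4
```

```bash
python3 - <<'E'
from h import *
where(-20); arm(); ring()
a=shot('scene','s6.png'); shot('top','t6.png')
cv2.imwrite('pics/c6.png',cv2.resize(a['pixels'][130:310,150:450][:,:,::-1],None,fx=2.5,fy=2.5,interpolation=cv2.INTER_CUBIC))
E
```

```text
t 12.25 r 18.807571407782376 lat -35.33348644848069 z 333.95921343602174 f [0.2 0.  0.2] w 0.36817974383992985 q [ 0.46  0.48  1.58 -0.76  1.69  0.74]
top 68 bar swing -16.94 minus 2.75; median -20.36 dish -17.52 274.7 55.73354721069336 365
scene 745 bar swing -16.42 minus 2.75; median -16.78 dish -17.66 274.5 57.15992736816406 343
scene 89 ring mid [540.9 -95.9 108.2] mean [540.4 -94.1 108.6] top z 136.1
```

View pics/c6.png

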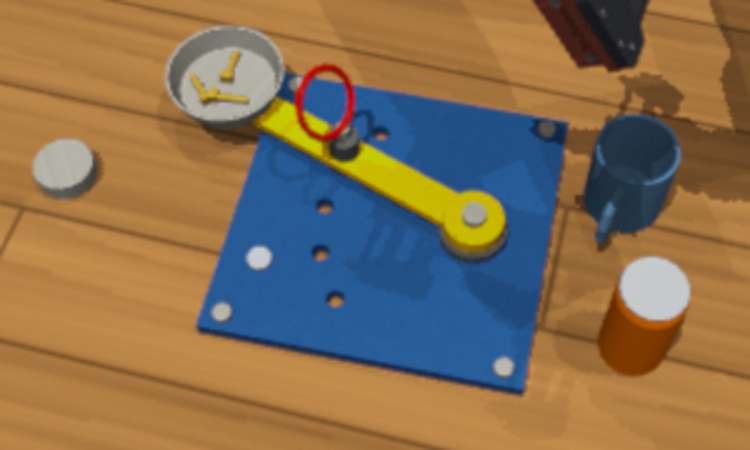

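The arm lies over the green mark with the ring empty and low. As a last check, I'll compare pin height and bystanders with the start, using the same measures as at the start.

```bash
python3 - <<'E'
from h import *
for n in('top','scene'):
    d=shot(n); H=hsv(d); h,s=H[...,0],H[...,1]
    P=pts(d,((h<6)|(h>174))&(s>120))[0]; P=P[(P[:,0]>400)&(P[:,0]<760)&(P[:,1]>-330)&(P[:,1]<260)&(P[:,2]>60)]
    t=P[P[:,2]>125]; print(n,'ring mid',((P.max(0)+P.min(0))/2).round(1),'max',P.max(0).round(1),'top',t.mean(0).round(1),len(t))
s1,s6=cv2.imread('pics/s1.png'),cv2.imread('pics/s6.png'); 
for nm,(x,y,w,hh) in dict(bearing=(160,180,32,34),mug=(380,172,45,58),can=(386,228,44,56)).items():
    t=s1[y:y+hh,x:x+w]; w2=s6[y-8:y+hh+8,x-8:x+w+8]; m=cv2.minMaxLoc(cv2.matchTemplate(w2,t,cv2.TM_CCOEFF_NORMED)); print(nm,m[1],np.array(m[3])-8)
E
```

```text
top ring mid [555.2  32.9 260.5] max [638.9 178.9 458. ] top [542.9  95.9 381.5] 828
scene ring mid [562.3  32.  265.2] max [648.4 179.8 463.7] top [569.5 113.7 396.3] 1591
bearing 0.9997634887695312 [0 0]
mug 0.8801331520080566 [0 0]
can 0.9940218329429626 [0 0]
```

```bash
python3 -c "
from workcell import ticket; print(ticket.close_job())"
```

```text
the job is handed in; nothing more can be done
None
```

The parts-dish arm is now in the green-marked hole, with the finger out of the ring and the robot clear of everything. I put the shut fingers through the ring as one hook and lifted the pin about 24 mm. I then swung the arm −20° with the pin held up, lowered it and backed the finger out. The job was handed in a little after t = 12.3 s.

Last checks:
- **Arm angle:** the dish bearing puts the swing at about −20.3°, against −20.1° measured for the green mark.
- **Pin height:** the ring top is at 136 mm, which fits a pin fully home; a pin resting on the plate would show about 148 mm.
- **Finger force:** it read about zero at the end of lowering, before I withdrew. The highest reading between moves was about 13 N.
- **Bystanders:** the bearing and the can match the start picture with no shift. The mug also shows no shift, but its match was weaker (0.88), probably because of the robot's shadow.

Two checks were no use. Repeating the starting ring measurement failed because it picked up the red gripper. The straight-line fit to the arm bar was unreliable in the top view, giving impossible angles while the gripper covered the bar. For height and angle I relied on the stricter ring measurement and the dish bearing instead.

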